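# Fit the bayonet lamp module into the microscope light source

## Task

Take the lamp module out of the steel tray and fit it in the socket on top of the light source: feel for the two slots with its lugs, push it in gently against the spring, twist it clockwise as far as the notches without forcing it on the stop and let it rise so that the lugs lock, then let go. Never load the socket hard, and leave the vial, bottle, tub and dish as they are.

Things in the scene. Friction and masses are not known exactly. Their poses are not given: they have to be found in the camera images.
- module: Lamp module, upright in the tray, 70 mm tall, about 150 g (varies). Origin: centre of its underside; z up along its axis; x along its grip bar and lugs; half a turn about z gives the same part. Aluminium barrel 30 mm across (foot bevelled to 24 mm over the lowest 4 mm), grey collar 35 mm across from 32 to 38 mm up, grey grip bar above it.
- grip (a point): Centre of the module's grip bar, on its axis, 58 mm above the underside: a place to pinch it. The bar is 40 mm long (along x), 16 mm thick (along y) and runs from 38 to 70 mm above the underside. Axes as the module's.
- lug (a point): Centre of the top of the module's +x lug, 17 mm from the axis, 13 mm above the underside. Two such aluminium lugs stand opposite each other (+x and -x) on the barrel, reaching 22 mm from the axis, 9 mm wide, 8 to 13 mm above the underside.
- socket (a point): Centre of the socket's mouth, at the rim, on top of the light source. z up; x is the nominal line of the two opposite entry slots. The metal insert that has the slots is clamped by hand in the grey collar (64 mm across): its slots really lie up to 17 degrees either way from this x. Bore 33.4 mm; slots 13 mm wide, reaching 24 mm from the axis. Off the slots, lugs rest on the rim, module underside 8 mm below it.
- notch (a point): Nominal roof centre of the +x slot's notch: 60 degrees clockwise of the slot seen from above (really turned with the insert), 20 mm from the axis, 7 mm below the rim, under a thin black rib on the insert; another is opposite. Lugs turn, clockwise only, with their tops over 12 mm below the rim. A wall stops them at the 14 mm wide notch, 60 to 68 degrees from the slot; there they rise 5 mm to the roof and are locked.
- contact_plate (a joint): Depth in m of the brass spring plate in the socket: 0 free (top 14 mm below the rim), 0.006 module locked, 0.011 lugs just clear to turn (module underside 25 mm below the rim), 0.0125 hard bottom. Spring: 3.5 N at 0 plus 0.7 N per mm (8 N locked, 11 N to turn, 12 N at bottom). The module must not load the socket with over 40 N, at the stop included.
- light_source: Fixed cream box 240 x 160 mm, lid 85 mm above the bench, with vents and a dial; the rim of the socket collar on its lid is 125 mm above the bench. Origin: centre of its underside; x along its 240 mm. The socket axis lies 30 mm from the origin towards -x.
- tray: Fixed steel tray 190 x 130 mm, 22 mm high, walls 4 mm, floor about 4 mm thick, in which the module and the vial stand. Origin: centre of its underside.
- vial: Bystander: small clear vial in the tray, 22 mm across, 34 mm tall. Origin: centre of its underside.
- bottle: Bystander: white plastic bottle, 72 mm across, 150 mm tall. Origin: centre of its underside.
- tub: Bystander: clear open tub, 110 mm across, 60 mm tall. Origin: centre of its underside.
- dish: Bystander: shallow glass dish, 90 mm across, 14 mm tall. Origin: centre of its underside.
Mind the look-alikes: they are no part of the job. There is more than one size of the module; the one meant has the size given above.

How it is judged:
By the outcome, as a careful person would: the job done as asked, in the order asked, and still so for the second after the job is handed in, with the robot touching nothing.
It also fails if it takes over 72 s, if anything falls off the work surface, if the arm or the gripper's body presses on something with over 40 N, if the wrist force passes 120 N, or if a joint passes its speed limit or range.

## Robot

A 6-joint arm with a two-finger parallel gripper is mounted at the origin on the work surface. World frame = base frame: x ahead of the robot, y to its left, z up, the work surface at z = 0. Lengths are in mm, angles in rad, forces in N, time in s.
With the tool pointing down it reaches from about 300 to 775 mm from the base axis. Payload 14.6 kg.
Tool frame: the origin (TCP) lies midway between the tips of the shut fingers; the grasp point (between the pads) lies 19 mm behind it; z points along the fingers, y is the line along which they close (so a half turn about z gives the same grasp; the last joint's range is limited). The gripper opens to 85 mm and grips with 20 to 120 N. Pads are 22 mm wide; open, the fingers measure 114 mm over their backs; the gripper's body (76 mm by 85 mm) begins 54 mm behind the grasp point. The pads swing forward as they close: fully open they stand 13 mm farther back than shut.
Start: joints at [-1.279, 0.3, 1.521, -0, 1.321, -0.067], TCP at [193.126, -514.968, 203.481] pointing down, gripper open.
Joint ranges: [-3.03, 3.03], [-0.79, 2.21], [0.23, 2.52], [-1.04, 4.18], [0, 3.07], [-2.55, 2.55]. Speed limits (rad/s): [2.22, 2.22, 2.57, 3.14, 3.14, 3.14].

## Interface

Orientations are given as a unit quaternion [w, x, y, z].
In Python, from rig import get_obs, read_camera, close_job gives the robot as it stands.
- The arm moves only by the shell command python3 -m jog 'ROWS'. ROWS is JSON, a list of rows, each an object with "delta_rot": the turn, a rotation vector about the tool's x, y, z in rad, a list of three; "dp": the shift along the tool's x, y, z in m, a list of three; "claw": the closure, from 0 (fully open) to 1 (shut). A call has 1 to 10 rows; each row shifts and turns the commanded pose from where the row before left it, along the tool's axes as they then stand; what a row does not reach is not made up. A row lasts 1/10 s, in which the tool goes at most 50 mm and 8.59 degrees, less where a joint would pass 70% of its speed; a pose out of reach is approached as far as the arm can. A call with a gripper value outside its range is refused whole. The fingers move at their own pace and stop on an object; the grip force is fixed at half the most. Time passes only in rows, so rows that do not move let the fingers close. It gives the time, the measured TCP pose, the force, the opening and the grip force at its end, in the units of the state.
- get_obs(): the state, without advancing time (a new reading comes with each control period).
- read_camera(name): name is "side" or "top" or "wrist"; returns a dict with "img" (400x640x3 uint8, red, green, blue), "intrinsics" (3x3 intrinsics, pixels), "xyz" and "attitude" of the camera in the world; the wrist camera has in their place "mount" (4x4, takes a point from camera to tool coordinates, whose origin is the TCP and whose axes are the flange's). Camera axes: x right, y down, z forward; pixel columns grow to the right and rows downward; lengths in mm; the calibration is good to about 2 mm. A picture is of the moment at which its call begins: read the wrist's pose just before it. There is no depth.
- close_job(): hands the job in; it is judged then, once.
The state is a dict: "t": time; "qpos": joint angles; "joint_vel": joint speeds; "joint_torque": joint torques, N m; "eef_pos": TCP position; "tool_rot": TCP orientation; "contact_force": force on the tool from outside, world axes, zero at the start; "ft_torque": the same for the moment, N m; "width": finger opening in mm; "grip_force": force on a finger pad.
Only numpy, scipy, OpenCV 4.12 (cv2) and the standard library are available. Lean on these libraries where they do the work, as an engineer would, in place of code of your own. Each camera call takes 0.05 s, during which the arm holds its last target. There are 200 camera calls.

## Working session

There is one attempt and no reset: what is moved stays moved. The work goes in short steps, Python scripts to look and compute and a shell command to move; the robot and the scene stay as the last step left them, time stands still between calls to the robot, and variables do not carry over. Pictures are saved under pics/ and viewed, at most 10 in all, crops included, and the job is handed in when it is done.

```bash
mkdir -p pics; ls
cat > h.py <<'E'
import numpy as np,cv2
from rig import get_obs,read_camera
from scipy.spatial.transform import Rotation as R
def q2R(q): return R.from_quat([q[1],q[2],q[3],q[0]]).as_matrix()
def cam(name):
    o=get_obs(); c=read_camera(name)
    K=np.array(c['intrinsics'])
    if name=='wrist':
        M=np.array(c['mount']); T=np.eye(4);T[:3,:3]=q2R(o['tool_rot']);T[:3,3]=o['eef_pos']
        W=T@M; Rm,p=W[:3,:3],W[:3,3]
    else:
        p=np.array(c['xyz']); a=np.array(c['attitude']); Rm=a if a.shape==(3,3) else q2R(a)
    return c['img'],K,Rm,p
def ray(uv,K,Rm,p):
    d=Rm@np.linalg.inv(K)@np.array([uv[0],uv[1],1.]); return d/np.linalg.norm(d)
def onz(uv,z,K,Rm,p):
    d=ray(uv,K,Rm,p); return p+d*(z-p[2])/d[2]
def proj(P,K,Rm,p):
    q=K@(Rm.T@(np.array(P,float)-p)); return q[:2]/q[2]
def tri(rs):
    A=0;b=0
    for d,p in rs:
        S=np.eye(3)-np.outer(d,d);A=A+S;b=b+S@p
    return np.linalg.solve(A,b)
def save(n,img): cv2.imwrite('pics/'+n,img[:,:,::-1])
E
python3 - <<'E'
from h import *
ims=[]
for n in ['top','side','wrist']:
    i,K,Rm,p=cam(n);np.savez(n+'0.npz',i=i,K=K,R=Rm,p=p);ims.append(i);print(n,K.round(1).tolist(),p.round(1),Rm.round(3).tolist())
save('a_top.png',ims[0]);save('a_side.png',ims[1]);save('a_w.png',ims[2])
print(get_obs())
E
```

```text
pics
top [[392.4, 0.0, 318.6], [0.0, 392.4, 200.0], [0.0, 0.0, 1.0]] [ 438.4    4.1 1206.3] [[-0.011, -0.992, 0.129], [-1.0, 0.012, 0.006], [-0.008, -0.129, -0.992]]
side [[495.2, 0.0, 311.4], [0.0, 495.2, 191.9], [0.0, 0.0, 1.0]] [  145.3 -1081.5   875.6] [[0.931, -0.195, 0.308], [-0.364, -0.525, 0.769], [0.012, -0.828, -0.56]]
wrist [[295.4, 0.0, 323.0], [0.0, 295.4, 196.9], [0.0, 0.0, 1.0]] [ 271.7 -485.8  374.1] [[0.35, -0.885, -0.307], [-0.937, -0.332, -0.113], [-0.001, 0.327, -0.945]]
{'t': 0.15, 'qpos': array([-1.27858143e+00,  3.00328240e-01,  1.52142386e+00, -7.30262032e-06,
        1.32068952e+00, -6.65796138e-02]), 'joint_vel': array([ 0.00099258, -0.00071004, -0.00105096,  0.00077747,  0.00018203,
        0.00188273]), 'joint_torque': array([-2.06710829e-03, -5.43677080e+01, -3.61892045e+01, -1.54475651e-04,
        3.16619844e-03,  4.13467387e-05]), 'eef_pos': array([ 193.08018482, -514.78830809,  203.06620631]), 'tool_rot': array([-4.21386566e-04,  9.83951173e-01,  1.78437408e-01, -5.13025135e-05]), 'contact_force': array([-0.42676282,  0.41578704,  0.55905697]), 'ft_torque': array([-0.03493778,  0.0090437 ,  0.0537394 ]), 'grip_force': 0.0, 'width': 85.57806813479692}
```

View pics/a_top.png

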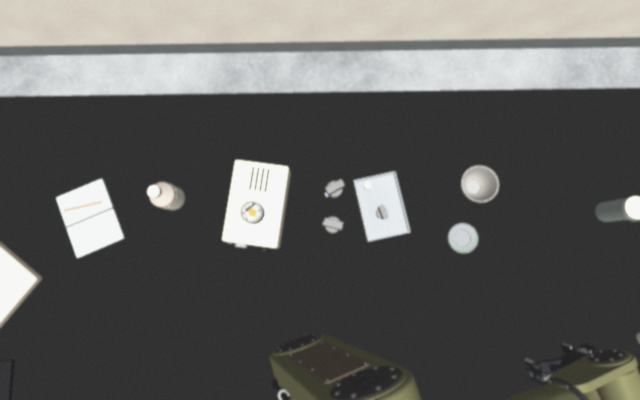

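View pics/a_side.png

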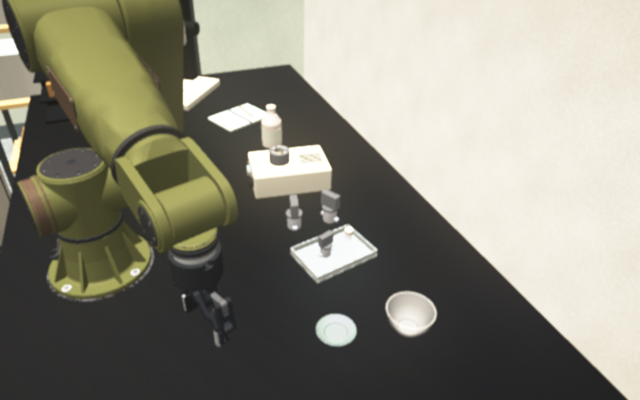

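The top view shows three module-like parts: (382,212) in the tray, and (335,188) and (333,225) on the bench. The one meant is in the tray at top (382,212), side (325,245), with the vial at (367,185). The socket is at top (252,212), side (279,155).

Run:
```python
from h import *
T=np.load('top0.npz');S=np.load('side0.npz')
a=lambda z:(z['K'],z['R'],z['p'])
for n,u,v in [('mod',(382,211),(325,237)),('sock',(252,212),(279,150)),('vial',(367,185),(349,231)),('lookA',(335,188),(330,199)),('lookB',(333,225),(294,202))]:
    print(n,tri([(ray(u,*a(T)),T['p']),(ray(v,*a(S)),S['p'])]).round(0),onz(u,60,*a(T)).round(0))
A=cv2.resize(T['i'][130:270,210:420],None,fx=3.6,fy=3.6,interpolation=cv2.INTER_CUBIC)
save('b_top.png',A)
o=get_obs();print(q2R(o['tool_rot']).round(3).tolist())
```

```text
mod [ 551. -173.   64.] [ 553. -174.   60.]
sock [547. 195. 128.] [554. 207.  60.]
vial [ 636. -136.   32.] [ 630. -132.   60.]
lookA [620. -37.  78.] [623. -38.  60.]
lookB [513. -30.  89.] [513. -30.  60.]
[[0.936, 0.351, -0.0], [0.351, -0.936, 0.001], [0.0, -0.001, -1.0]]
```

View pics/b_top.png

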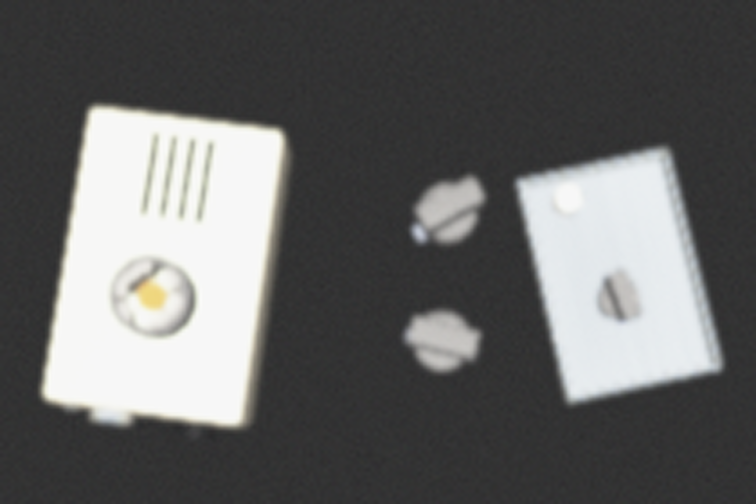

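The crop shows that the tray part, at crop (620,297), is the smallest. The two bench parts are taller and wider (about 80–90 mm by triangulation), while the tray part's top is at about 64–74 mm, so it fits the description. Next I move above it.

```bash
python3 -m jog '[{"dp":[0.046,-0.0195,0],"delta_rot":[0,0,0],"claw":0},{"dp":[0.046,-0.0195,0],"delta_rot":[0,0,0],"claw":0},{"dp":[0.046,-0.0195,0],"delta_rot":[0,0,0],"claw":0},{"dp":[0.046,-0.0195,0],"delta_rot":[0,0,0],"claw":0},{"dp":[0.046,-0.0195,0],"delta_rot":[0,0,0],"claw":0},{"dp":[0.046,-0.0195,0],"delta_rot":[0,0,0],"claw":0},{"dp":[0.046,-0.0195,0],"delta_rot":[0,0,0],"claw":0},{"dp":[0.046,-0.0195,0],"delta_rot":[0,0,0],"claw":0},{"dp":[0.046,-0.0195,0],"delta_rot":[0,0,0],"claw":0},{"dp":[0.041,-0.019,0],"delta_rot":[0,0,0],"claw":0}]'
python3 - <<'E'
from h import *
o=get_obs();print(o['eef_pos'],o['qpos'],np.abs(o['joint_vel']).max())
E
```

```text
t: 1.15
eef_pos: [552.2, -171.1, 203.3]
tool_rot: [-0.0, 0.984, 0.179, -0.0]
contact_force: [-0.3, -0.5, -0.2]
width: 85.6
grip_force: 0.0
[ 552.19511478 -171.09260901  203.29358072] [-3.63841625e-01  3.62963193e-01  1.43789509e+00  5.91689648e-05
  1.34095580e+00  8.47669674e-01] 0.7274334868979724
```

Now two wrist views (settle, view, shift, view).

```bash
python3 -m jog '[{"dp":[0,0,0],"delta_rot":[0,0,0],"claw":0},{"dp":[0,0,0],"delta_rot":[0,0,0],"claw":0},{"dp":[0,0,0],"delta_rot":[0,0,0],"claw":0}]' >/dev/null
python3 - <<'E'
from h import *
i,K,Rm,p=cam('wrist');np.savez('w1.npz',i=i,K=K,R=Rm,p=p);save('c_w1.png',i)
E
python3 -m jog '[{"dp":[0.02,0,0],"delta_rot":[0,0,0],"claw":0},{"dp":[0.02,0,0],"delta_rot":[0,0,0],"claw":0},{"dp":[0,0,0],"delta_rot":[0,0,0],"claw":0},{"dp":[0,0,0],"delta_rot":[0,0,0],"claw":0},{"dp":[0,0,0],"delta_rot":[0,0,0],"claw":0}]'
python3 - <<'E'
from h import *
i,K,Rm,p=cam('wrist');np.savez('w2.npz',i=i,K=K,R=Rm,p=p)
a=np.load('w1.npz')['i']
A=np.vstack([a[100:400,120:520],i[100:400,120:520]])
save('c_w12.png',A)
E
```

```text
t: 2.0
eef_pos: [587.6, -159.8, 203.6]
tool_rot: [0.0, 0.984, 0.178, -0.0]
contact_force: [0.0, -0.5, 0.2]
width: 85.2
grip_force: 0.0
```

View pics/c_w12.png

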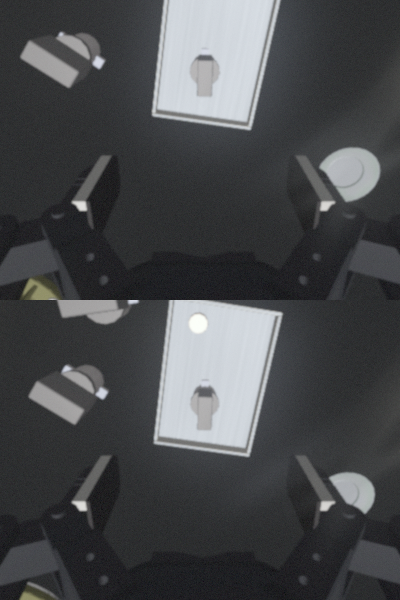

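Wrist views: the module's bar top is at about (325,180) in view 1 and (324,215) in view 2, with the bar vertical in the image, so tool x lies along it. I'll segment its top face for precise triangulation.

Run:
```python
from h import *
out=[];big=[]
for f,(cy) in (('w1.npz',175),('w2.npz',205)):
    z=np.load(f);i=z['i'];c=i[cy-45:cy+45,285:365];
    rb=c[:,:,0].astype(int)-c[:,:,2]; 
    big.append(cv2.resize(c,None,fx=4.5,fy=4.5,interpolation=cv2.INTER_NEAREST))
    m=((rb>0)&(c.mean(2)<190)&(c.mean(2)>90)).astype(np.uint8)
    m=cv2.morphologyEx(m,cv2.MORPH_OPEN,np.ones((3,3)))
    big.append(cv2.resize(m*255,None,fx=4.5,fy=4.5,interpolation=cv2.INTER_NEAREST)[:,:,None].repeat(3,2))
save('d.png',np.vstack([np.hstack(big[:2]),np.hstack(big[2:])])[::,:][:600*2:1])
im=np.hstack([big[0],big[2]]);save('d.png',im)
for f,x in (('w1.npz',(325)),('w2.npz',324)):
    z=np.load(f);print(z['i'][130:260:4,x].tolist())
```

```text
[[210, 216, 222], [210, 215, 222], [208, 214, 220], [208, 213, 220], [205, 210, 217], [212, 217, 227], [179, 183, 194], [97, 101, 104], [181, 180, 181], [182, 181, 181], [183, 181, 182], [181, 181, 182], [181, 180, 181], [182, 181, 182], [182, 180, 182], [179, 178, 179], [178, 177, 178], [208, 214, 220], [211, 216, 222], [211, 216, 223], [210, 216, 222], [208, 212, 219], [118, 118, 117], [190, 195, 200], [66, 68, 74], [66, 69, 74], [66, 67, 70], [64, 67, 72], [63, 66, 70], [64, 66, 69], [61, 64, 65], [55, 58, 61], [59, 59, 63]]
[[232, 233, 229], [207, 212, 218], [207, 212, 218], [206, 212, 217], [207, 213, 218], [207, 212, 218], [208, 214, 220], [208, 213, 219], [208, 214, 219], [207, 213, 218], [207, 212, 219], [206, 211, 217], [201, 206, 212], [210, 214, 225], [170, 173, 182], [93, 94, 99], [94, 95, 97], [172, 171, 172], [179, 177, 178], [177, 176, 177], [177, 176, 177], [178, 176, 178], [175, 175, 176], [174, 174, 174], [176, 175, 174], [193, 196, 201], [208, 214, 219], [208, 214, 220], [161, 165, 169], [124, 125, 121], [156, 160, 166], [61, 64, 67], [64, 66, 70]]
```

View pics/d.png

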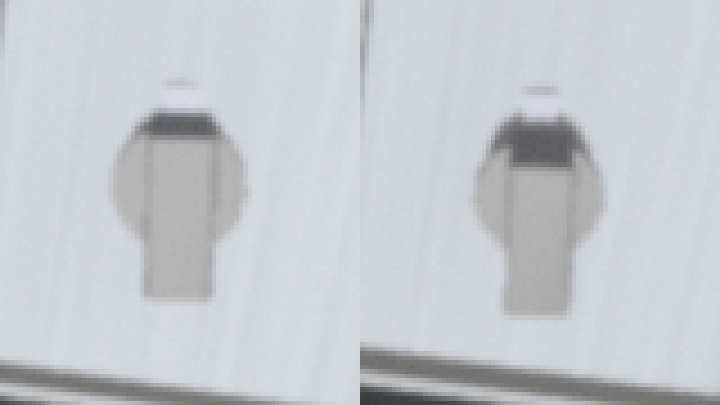

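The crops clearly show the bar's top face. Its end midpoints are (325.7,160.7) and (324.7,196.4) in view 1, and (325.4,197.3) and (324.4,230) in view 2.

Run:
```python
from h import *
z=[np.load('w1.npz'),np.load('w2.npz')]
a=lambda z:(z['K'],z['R'],z['p'])
P=[tri([(ray(u,*a(q)),q['p']) for u,q in zip(us,z)]) for us in (((325.7,160.7),(325.4,197.3)),((324.7,196.4),(324.4,230)))]
print(np.round(P,1),np.linalg.norm(P[0]-P[1]))
for q,(f,n) in zip(z,(((325.7,160.7),(324.7,196.4)),((325.4,197.3),(324.4,230)))):
    A,B=onz(f,74,*a(q)),onz(n,74,*a(q));c=(A+B)/2;v=A-B;print(c.round(1),np.linalg.norm(v).round(1),np.degrees(np.arctan2(v[1],v[0])))
o=get_obs();X=q2R(o['tool_rot']);print('yaw',np.degrees(np.arctan2(X[1,0],X[0,0])),'dtool',X.T@(np.array([c[0],c[1],74])-o['eef_pos']))
```

```text
[[ 569.7 -169.6   75.6]
 [ 532.6 -182.4   74.2]] 39.280072016418366
[ 551.  -176.2   74. ] 39.0 19.0620523193282
[ 550.8 -176.    74. ] 38.8 18.95259176573887
yaw 20.497262346341458 dtool [-40.18724851   2.32086337 129.68917453]
```

Measured: bar top at z≈75 (74 expected), length 39 mm (40 expected), centre (551,-176), yaw 19°. That matches the target module. I'll descend and pinch just above the collar.

```bash
python3 -m jog '[{"dp":[-0.020,0.001,0],"delta_rot":[0,0,0.026],"claw":0},{"dp":[-0.020,0.001,0.02],"delta_rot":[0,0,0],"claw":0},{"dp":[0,0,0.03],"delta_rot":[0,0,0],"claw":0},{"dp":[0,0,0.03],"delta_rot":[0,0,0],"claw":0},{"dp":[0,0,0.025],"delta_rot":[0,0,0],"claw":0.3},{"dp":[0,0,0.02],"delta_rot":[0,0,0],"claw":0.4},{"dp":[0,0,0],"delta_rot":[0,0,0],"claw":0.4},{"dp":[0,0,0],"delta_rot":[0,0,0],"claw":0.4}]'
python3 - <<'E'
from h import *
o=get_obs();X=q2R(o['tool_rot']);print(np.degrees(np.arctan2(X[1,0],X[0,0])),'dtool',X.T@(np.array([550.9,-176.1,46])-o['eef_pos']))
E
```

```text
t: 2.85
eef_pos: [551.3, -174.8, 79.3]
tool_rot: [0.0, 0.986, 0.165, 0.0]
contact_force: [0.6, -0.3, 0.3]
width: 51.1
grip_force: 0.0
19.04660500666657 dtool [-0.8585062   1.08195542 33.30399648]
```

```bash
python3 -m jog '[{"dp":[-0.001,0.001,0.013],"delta_rot":[0,0,0],"claw":0.4},{"dp":[0,0,0.010],"delta_rot":[0,0,0],"claw":0.4},{"dp":[0,0,0.010],"delta_rot":[0,0,0],"claw":0.4},{"dp":[0,0,0],"delta_rot":[0,0,0],"claw":0.5},{"dp":[0,0,0],"delta_rot":[0,0,0],"claw":1},{"dp":[0,0,0],"delta_rot":[0,0,0],"claw":1},{"dp":[0,0,0],"delta_rot":[0,0,0],"claw":1},{"dp":[0,0,0],"delta_rot":[0,0,0],"claw":1},{"dp":[0,0,0],"delta_rot":[0,0,0],"claw":1},{"dp":[0,0,0],"delta_rot":[0,0,0],"claw":1}]'
```

```text
t: 3.85
eef_pos: [552.1, -176.2, 47.7]
tool_rot: [0.001, 0.986, 0.166, 0.002]
contact_force: [-0.7, 1.0, 14.0]
width: -0.4
grip_force: 6.8
```

Width is about 0, so the pads missed the bar. I'll look.

Run:
```python
from h import *
i,K,Rm,p=cam('wrist');s,*_=cam('side')
save('e.png',np.vstack([cv2.resize(i[100:360,180:460],(560,520),interpolation=cv2.INTER_CUBIC)[:,:]])); 
save('e.png',np.hstack([cv2.resize(i[120:400,180:460],(400,400)),cv2.resize(s[180:300,260:380],(400,400),interpolation=cv2.INTER_CUBIC)]))
o=get_obs();print(o['width'],o['grip_force'],o['contact_force'])
```

```text
-0.09588529773388609 6.777790566848125 [-0.76718244  1.21935528 13.83900753]
```

View pics/e.png

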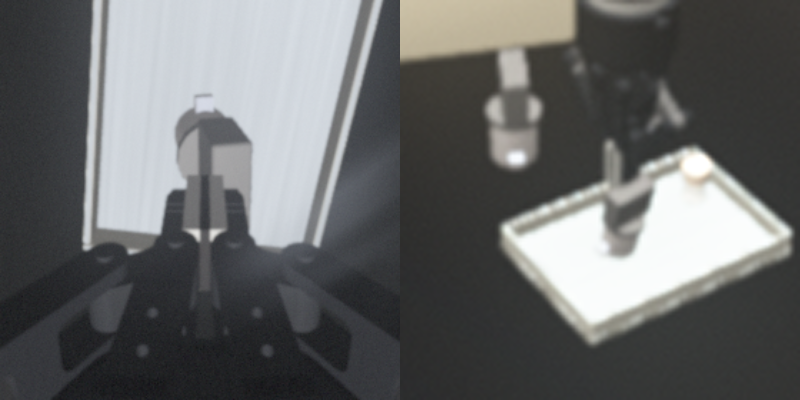

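The fingers are shut at the left of the bar, and the module leans to the right (tool +y), resting against them. I'll lift straight up gently to let it stand up again.

```bash
python3 -m jog '[{"dp":[0,0,-0.005],"delta_rot":[0,0,0],"claw":1},{"dp":[0,0,-0.005],"delta_rot":[0,0,0],"claw":1},{"dp":[0,0,0],"delta_rot":[0,0,0],"claw":1}]'
python3 - <<'E'
from h import *
i,K,Rm,p=cam('wrist');np.savez('w3.npz',i=i,K=K,R=Rm,p=p);s,*_=cam('side')
save('f.png',np.hstack([cv2.resize(i[130:330,220:420],(400,400),interpolation=cv2.INTER_CUBIC),cv2.resize(s[200:280,285:365],(400,400),interpolation=cv2.INTER_CUBIC)]))
E
```

```text
t: 4.25
eef_pos: [551.1, -175.9, 56.3]
tool_rot: [0.0, 0.986, 0.166, 0.001]
contact_force: [-0.0, 0.4, 0.3]
width: 0.1
grip_force: 0.0
```

View pics/f.png

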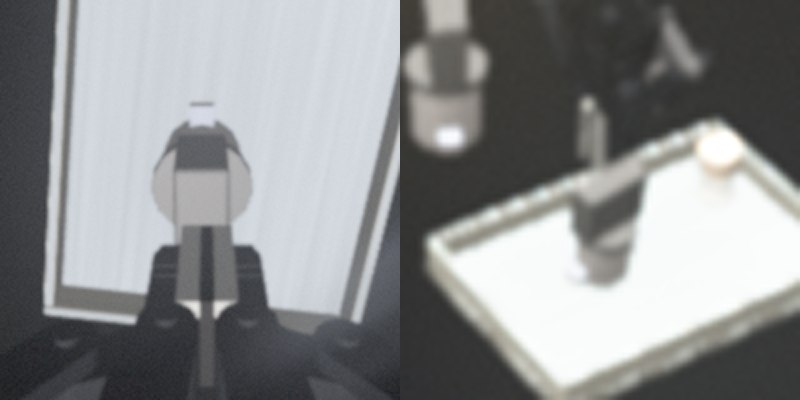

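The module stands upright again, centred laterally, with the bar ahead (+x) of the shut fingers. The bar top's far edge is at about (321.5,215) px.

Run:
```python
from h import *
z=np.load('w3.npz');a=(z['K'],z['R'],z['p'])
o=get_obs();X=q2R(o['tool_rot'])
for n,uv,h in (('bar far',(321.5,215),74),('bar far, if no tilt bottom',(321.5,197.5),42),('lug end top',(321,182),17),('barL',(306,215),74),('barR',(335,215),74)):
    P=onz(uv,h,*a);print(n,P.round(1),(X.T@(P-o['eef_pos'])).round(1))
print(proj(o['eef_pos'],*a).round(0),proj(o['eef_pos']+X@[11,0,0],*a).round(0))
for f in('w1.npz','w2.npz'):
    z=np.load(f);print(f,z['p'].round(1),z['R'].round(3).tolist(), proj([569.6,-169.7,74],z['K'],z['R'],z['p']))
```

```text
bar far [ 569.8 -168.8   74. ] [ 20.3  -0.3 -18.5]
bar far, if no tilt bottom [ 569.  -168.9   42. ] [19.6 -0.5 13.5]
lug end top [ 572.2 -167.3   17. ] [23.  -0.9 38.5]
barL [ 566.9 -160.6   74. ] [ 20.3  -9.  -18.5]
barR [ 572.2 -176.    74. ] [ 20.3   7.3 -18.5]
[322. 233.] [322. 217.]
w1.npz [ 628.9 -144.7  374.4] [[0.35, -0.885, -0.307], [-0.937, -0.331, -0.114], [-0.0, 0.327, -0.945]] [325.65705688 160.5276848 ]
w2.npz [ 666.2 -130.8  374.7] [[0.349, -0.885, -0.306], [-0.937, -0.33, -0.114], [-0.0, 0.327, -0.945]] [325.55321637 196.95214084]
```

Run:
```python
from h import *
z=np.load('w3.npz');K,Rm,p=z['K'],z['R'],z['p']
o=get_obs();X=q2R(o['tool_rot']);t=o['eef_pos']
c=X.T@(p-t);print('cam in tool',c.round(1))
for uv in ((323,242),(308,242),(337,242)):
    d=X.T@ray(uv,K,Rm,p)
    for xo in (11,0,-11): print(uv,xo,(c+d*(xo-c[0])/d[0]).round(1))
from rig import read_camera
print(np.array(read_camera('wrist')['mount']).round(3).tolist())
s=cam('side');print([proj(t+X@[0,0,-k],*s[1:]).round(1) for k in (0,19,30)], [proj([551,-176,h],*s[1:]).round(1) for h in (4,42,74)])
```

```text
cam in tool [  83.9    0.5 -172. ]
(323, 242) 11 [ 11.    0.5 -33.1]
(323, 242) 0 [  0.    0.5 -12.2]
(323, 242) -11 [-11.    0.5   8.8]
(308, 242) 11 [ 11.   -7.4 -33.1]
(308, 242) 0 [  0.   -8.6 -12.2]
(308, 242) -11 [-11.   -9.7   8.8]
(337, 242) 11 [ 11.    7.9 -33.1]
(337, 242) 0 [  0.    9.  -12.2]
(337, 242) -11 [-11.   10.1   8.8]
[[-0.001, -0.945, -0.327, 83.796], [1.0, -0.001, -0.0, 0.328], [0.0, -0.327, 0.945, -171.116], [0.0, 0.0, 0.0, 1.0]]
[array([325.9, 240.2]), array([326.1, 234.4]), array([326.2, 231.1])] [array([325.5, 255.3]), array([325.9, 244.2]), array([326.2, 234.6])]
```

The images show the shut tips sitting about 20–25 mm higher than the reported TCP, on top of the bar, so the bar was never between the pads. I'll open and go deeper. This is safe either way: floor at 4 mm, collar 35 mm wide against a 51 mm opening.

```bash
python3 -m jog '[{"dp":[0,0,-0.010],"delta_rot":[0,0,0],"claw":0.3},{"dp":[0,0,0],"delta_rot":[0,0,0],"claw":0.3},{"dp":[0,0,0],"delta_rot":[0,0,0],"claw":0.3},{"dp":[0,0,0],"delta_rot":[0,0,0],"claw":0.3},{"dp":[0,0,0.015],"delta_rot":[0,0,0],"claw":0.3},{"dp":[0,0,0.015],"delta_rot":[0,0,0],"claw":0.3},{"dp":[0,0,0.010],"delta_rot":[0,0,0],"claw":0.3},{"dp":[0,0,0],"delta_rot":[0,0,0],"claw":0.3},{"dp":[0,0,0],"delta_rot":[0,0,0],"claw":0.3}]'
python3 - <<'E'
from h import *
i,K,Rm,p=cam('wrist');s,*_=cam('side')
save('g.png',np.hstack([cv2.resize(i[100:400,170:470],(400,400),interpolation=cv2.INTER_CUBIC),cv2.resize(s[200:280,285:365],(400,400),interpolation=cv2.INTER_CUBIC)]))
E
```

```text
t: 5.35
eef_pos: [550.7, -175.7, 25.1]
tool_rot: [-0.0, 0.986, 0.166, -0.0]
contact_force: [0.6, -0.0, -0.1]
width: 60.0
grip_force: 0.0
```

View pics/g.png

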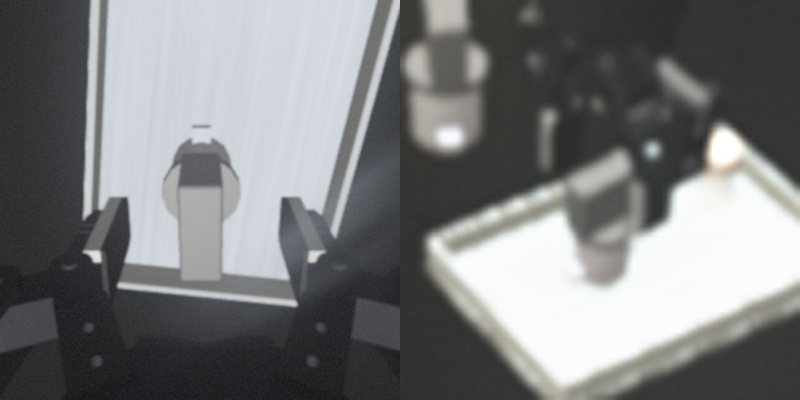

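Run:
```python
from h import *
o=get_obs();X=q2R(o['tool_rot']);t=o['eef_pos'];s=cam('side')
for y in(-30,30):
  for x in (-11,11): print(y,x,[((proj(t+X@[x,y,-k],*s[1:])-[285,200])*5).round(0).tolist() for k in (0,15,30,45)])
```

```text
-30 -11 [[150.0, 225.0], [151.0, 203.0], [151.0, 181.0], [152.0, 158.0]]
-30 11 [[181.0, 208.0], [182.0, 186.0], [183.0, 164.0], [183.0, 141.0]]
30 -11 [[226.0, 283.0], [227.0, 261.0], [228.0, 238.0], [229.0, 216.0]]
30 11 [[258.0, 265.0], [259.0, 243.0], [260.0, 220.0], [261.0, 198.0]]
```

The fingertips really are about 25 mm above the reported TCP. Reported z ≈ 22 therefore puts the tips just above the collar, with good overlap on the bar. I'll close there.

```bash
python3 -m jog '[{"dp":[0,0,0.002],"delta_rot":[0,0,0],"claw":0.5},{"dp":[0,0,0],"delta_rot":[0,0,0],"claw":0.6},{"dp":[0,0,0],"delta_rot":[0,0,0],"claw":0.7},{"dp":[0,0,0],"delta_rot":[0,0,0],"claw":0.75},{"dp":[0,0,0],"delta_rot":[0,0,0],"claw":0.8},{"dp":[0,0,0],"delta_rot":[0,0,0],"claw":0.9},{"dp":[0,0,0],"delta_rot":[0,0,0],"claw":1},{"dp":[0,0,0],"delta_rot":[0,0,0],"claw":1},{"dp":[0,0,0],"delta_rot":[0,0,0],"claw":1}]'
```

```text
t: 6.4
eef_pos: [550.9, -175.8, 23.7]
tool_rot: [0.0, 0.986, 0.166, 0.0]
contact_force: [0.1, -0.4, 2.3]
width: 14.9
grip_force: 58.9
```

Gripped: width ≈15, 59 N. Lifting.

```bash
python3 -m jog '[{"dp":[0,0,-0.005],"delta_rot":[0,0,0],"claw":1},{"dp":[0,0,-0.010],"delta_rot":[0,0,0],"claw":1},{"dp":[0,0,-0.020],"delta_rot":[0,0,0],"claw":1},{"dp":[0,0,-0.03],"delta_rot":[0,0,0],"claw":1},{"dp":[0,0,-0.03],"delta_rot":[0,0,0],"claw":1},{"dp":[0,0,-0.03],"delta_rot":[0,0,0],"claw":1},{"dp":[0,0,-0.03],"delta_rot":[0,0,0],"claw":1},{"dp":[0,0,-0.02],"delta_rot":[0,0,0],"claw":1},{"dp":[0,0,0],"delta_rot":[0,0,0],"claw":1},{"dp":[0,0,0],"delta_rot":[0,0,0],"claw":1}]'
python3 - <<'E'
from h import *
o=get_obs();X=q2R(o['tool_rot']);print(o['qpos'],X.T@np.array([547-o['eef_pos'][0],195-o['eef_pos'][1],0]))
T=np.load('top0.npz');i,K,Rm,p=T['i'],T['K'],T['R'],T['p']
# box outline from bright mask, lid at z=85
m=(i.min(2)>200).astype(np.uint8); m[:,:200]=0;m[:,300:]=0;m[:150]=0;m[260:]=0
c=max(cv2.findContours(m,0,2)[0],key=cv2.contourArea);b=cv2.boxPoints(cv2.minAreaRect(c))
P=np.array([onz(q,85,K,Rm,p) for q in b]);print(b.round(1).tolist(),P.round(1).tolist(),[np.linalg.norm(P[j]-P[j-1]).round(1) for j in range(4)],P.mean(0))
j=max(range(4),key=lambda j:np.linalg.norm(P[j]-P[j-1]));v=P[j]-P[j-1];v*=np.sign(v[0]);v/=np.linalg.norm(v)
print('yaw',np.degrees(np.arctan2(v[1],v[0])),'sock',P.mean(0)-30*v, onz((252,212),125,K,Rm,p))
E
```

```text
t: 7.4
eef_pos: [550.5, -175.7, 198.2]
tool_rot: [-0.0, 0.986, 0.166, -0.0]
contact_force: [-0.1, -0.6, -2.0]
width: 15.0
grip_force: 58.7
[-3.72242098e-01  3.66183672e-01  1.44547126e+00 -1.73822076e-05
  1.33008042e+00  8.65749677e-01] [ 1.17792469e+02 -3.51452073e+02  1.38932229e-02]
[[221.1999969482422, 242.6999969482422], [233.89999389648438, 158.1999969482422], [288.29998779296875, 166.39999389648438], [275.70001220703125, 250.89999389648438]] [[464.7, 289.5, 85.0], [710.3, 257.5, 85.0], [683.9, 98.1, 85.0], [440.0, 134.3, 85.0]] [np.float64(157.1), np.float64(247.6), np.float64(161.5), np.float64(246.6)] [574.72908938 194.84478124  85.        ]
yaw -7.41983777424916 sock [544.9802941  198.71894943  85.        ] [547.558194   195.65649956 125.        ]
```

```bash
python3 -m jog '[{"dp":[0.018,-0.032,0],"delta_rot":[0,0,0],"claw":1},{"dp":[0.018,-0.032,0],"delta_rot":[0,0,0],"claw":1},{"dp":[0.018,-0.032,0],"delta_rot":[0,0,0],"claw":1},{"dp":[0.018,-0.032,0],"delta_rot":[0,0,0],"claw":1},{"dp":[0.018,-0.032,0],"delta_rot":[0,0,0],"claw":1},{"dp":[0.018,-0.032,0],"delta_rot":[0,0,0],"claw":1},{"dp":[0.018,-0.032,0],"delta_rot":[0,0,0],"claw":1},{"dp":[0.018,-0.032,0],"delta_rot":[0,0,0],"claw":1},{"dp":[0.018,-0.032,0],"delta_rot":[0,0,0],"claw":1},{"dp":[0.018,-0.032,0],"delta_rot":[0,0,0],"claw":1}]'
python3 -m jog '[{"dp":[0,0,0],"delta_rot":[0,0,-0.148],"claw":1},{"dp":[0,0,0],"delta_rot":[0,0,-0.148],"claw":1},{"dp":[0,0,0],"delta_rot":[0,0,-0.148],"claw":1},{"dp":[0,0,0],"delta_rot":[0,0,-0.148],"claw":1},{"dp":[0,0,0],"delta_rot":[0,0,-0.148],"claw":1},{"dp":[0,0,0],"delta_rot":[0,0,-0.148],"claw":1},{"dp":[0,0,0],"delta_rot":[0,0,-0.148],"claw":1},{"dp":[0,0,0],"delta_rot":[0,0,-0.148],"claw":1},{"dp":[0,0,0],"delta_rot":[0,0,-0.148],"claw":1}]'
python3 -m jog '[{"dp":[0,0,0],"delta_rot":[0,0,-0.148],"claw":1},{"dp":[0,0,0],"delta_rot":[0,0,-0.148],"claw":1},{"dp":[0,0,0],"delta_rot":[0,0,-0.148],"claw":1},{"dp":[0,0,0],"delta_rot":[0,0,-0.148],"claw":1},{"dp":[0,0,0],"delta_rot":[0,0,-0.148],"claw":1},{"dp":[0,0,0],"delta_rot":[0,0,-0.148],"claw":1},{"dp":[0,0,0],"delta_rot":[0,0,-0.148],"claw":1},{"dp":[0,0,0],"delta_rot":[0,0,-0.148],"claw":1},{"dp":[0,0,0],"delta_rot":[0,0,-0.148],"claw":1},{"dp":[0,0,0],"delta_rot":[0,0,0],"claw":1}]'
python3 - <<'E'
from h import *
i,K,Rm,p=cam('wrist');np.savez('w4.npz',i=i,K=K,R=Rm,p=p)
print(get_obs()['qpos'],proj([547,196,125],K,Rm,p),p)
E
```

```text
t: 8.4
eef_pos: [615.8, 186.9, 196.6]
tool_rot: [0.0, 0.986, 0.166, -0.001]
contact_force: [1.5, 0.3, -0.4]
width: 14.6
grip_force: 58.7
t: 9.3
eef_pos: [615.7, 185.4, 196.5]
tool_rot: [-0.001, 0.671, 0.742, -0.001]
contact_force: [0.2, 0.6, -1.2]
width: 15.1
grip_force: 58.8
t: 10.3
eef_pos: [615.8, 185.3, 196.7]
tool_rot: [-0.001, 0.071, 0.997, -0.0]
contact_force: [-0.9, -0.7, -1.1]
width: 14.7
grip_force: 58.8
[ 2.35455359e-01  5.17270606e-01  1.23333953e+00 -2.42657518e-05
  1.39322370e+00 -1.18736626e+00] [324.69838564 114.99745488] [533.02698358 196.99850163 368.06230789]
```

```bash
python3 -m jog '[{"dp":[0.015,0,0],"delta_rot":[0,0,0],"claw":1},{"dp":[0.015,0,0],"delta_rot":[0,0,0],"claw":1},{"dp":[0,0,0],"delta_rot":[0,0,0],"claw":1},{"dp":[0,0,0],"delta_rot":[0,0,0],"claw":1},{"dp":[0,0,0],"delta_rot":[0,0,0],"claw":1}]'
python3 - <<'E'
from h import *
i,K,Rm,p=cam('wrist');np.savez('w5.npz',i=i,K=K,R=Rm,p=p)
u,v=proj([547,196,125],K,Rm,p);print(u,v)
a=np.load('w4.npz')['i'][55:175,265:385];b=i[int(v)-60:int(v)+60,265:385];print('b row0',int(v)-60)
save('s.png',np.hstack([cv2.resize(a,(400,400),interpolation=cv2.INTER_CUBIC),cv2.resize(b,(400,400),interpolation=cv2.INTER_CUBIC)]))
E
```

```text
t: 10.85
eef_pos: [587.0, 189.7, 198.2]
tool_rot: [-0.0, 0.073, 0.997, -0.0]
contact_force: [-0.1, -0.3, -1.1]
width: 14.7
grip_force: 58.8
324.11923634258363 150.97997721686284
b row0 90
```

View pics/s.png

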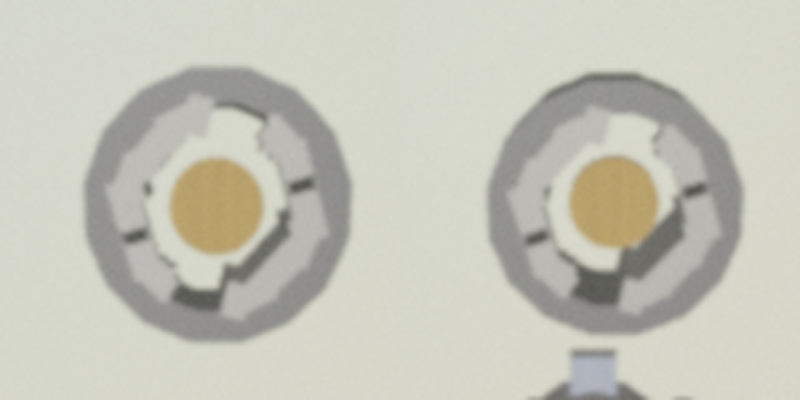

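Both views show the socket with its ribs and slots. In the left crop the ribs are at (302,185) and (134,237), and the slots at about (240,112) and (197,297). Rib and slot are about 60° apart, as described. Now to convert to world coordinates.

Run:
```python
from h import *
z4,z5=np.load('w4.npz'),np.load('w5.npz');a=lambda z:(z['K'],z['R'],z['p'])
f4=lambda x,y:np.array([265+x*.3-.35,55+y*.3-.35]);f5=lambda x,y:np.array([265+(x-400)*.3-.35,90+y*.3-.35])
d={'ribR':((302,185),(695,190)),'ribL':((134,237),(537,238)),'slotT':((240,112),(634,118)),'slotB':((197,297),(597,300)),'coll':((218,204),(616,204))}
for z,f,k in((z4,f4,0),(z5,f5,1)):
    P={n:onz(f(*v[k]),125,*a(z)) for n,v in d.items()}
    for n in P: print(n,P[n].round(1))
    for A,B in(('ribR','ribL'),('slotT','slotB')):
        v=P[A]-P[B];print(A,np.linalg.norm(v).round(1),'mid',((P[A]+P[B])/2).round(1),'yaw',np.degrees(np.arctan2(v[1],v[0])).round(1))
for n,v in d.items(): print(n,tri([(ray(f4(*v[0]),*a(z4)),z4['p']),(ray(f5(*v[1]),*a(z5)),z5['p'])]).round(1))
# collar outline circle: fit by mask
for z,f0 in((z4,(265,55)),(z5,(265,90))):
    c=z['i'][f0[1]:f0[1]+110,f0[0]:f0[0]+120].astype(int);m=((c.mean(2)<150)).astype(np.uint8)
    cs=max(cv2.findContours(m,0,1)[0],key=cv2.contourArea);(x,y),r=cv2.minEnclosingCircle(cs);e=cv2.fitEllipse(cs)
    print('circ',x,y,r,e,onz((e[0][0]+f0[0],e[0][1]+f0[1]),125,*a(z)).round(1),onz((e[0][0]+f0[0],e[0][1]+f0[1]),105,*a(z)).round(1))
o=get_obs();X=q2R(o['tool_rot']);print(o['eef_pos'],np.degrees(np.arctan2(X[1,0],X[0,0])))
```

```text
ribR [546.8 220.4 125. ]
ribL [553. 179. 125.]
slotT [528.6 207.9 125. ]
slotB [569.4 192.  125. ]
coll [548.3 200.1 125. ]
ribR 41.8 mid [549.9 199.7 125. ] yaw 98.5
slotT 43.8 mid [549. 200. 125.] yaw 158.7
ribR [547.  220.2 125. ]
ribL [553.1 179.5 125. ]
slotT [527.5 207.6 125. ]
slotB [571.4 192.1 125. ]
coll [547.5 200.4 125. ]
ribR 41.2 mid [550.  199.9 125. ] yaw 98.6
slotT 46.5 mid [549.4 199.9 125. ] yaw 160.5
ribR [546.7 220.2 126.8]
ribL [553.  179.3 125.7]
slotT [528.4 208.1 116.4]
slotB [567.2 192.5 140.1]
coll [548.7 200.3 118.6]
circ 65.19515228271484 61.29252624511719 40.35419845581055 ((65.08294677734375, 61.223838806152344), (76.84764862060547, 79.12935638427734), 8.015287399291992) [548.5 200.1 125. ] [549.8 200.4 105. ]
circ 63.63222885131836 60.08759307861328 38.8448600769043 ((64.0895004272461, 60.65992736816406), (73.0850830078125, 76.42720794677734), 177.19691467285156) [547.3 200.1 125. ] [550.9 200.  105. ]
[587.02334012 189.67857125 198.18271001] 171.62128767009563
```

Run:
```python
from h import *
z=np.load('w5.npz');a=(z['K'],z['R'],z['p']);o=get_obs();X=q2R(o['tool_rot']);t=o['eef_pos']
i=z['i'];print(i[190:222:1,322].mean(1).astype(int).tolist());print(i[200,308:340].mean(1).astype(int).tolist())
for uv in((322.7,195.3),(322.7,196.3),(322.7,209)):
    for h in(8,13): P=onz(uv,t[2]-19.7+h,*a);print(uv,h,(X.T@(P-t)).round(1))
S=np.array([549.6,200,0]);print('to sock in tool',X.T@(S-[t[0],t[1],0]))
c,s=np.cos(np.radians(158.7)),np.sin(np.radians(158.7));print('dir',c,s)
```

```text
[181, 202, 208, 205, 184, 149, 142, 166, 180, 183, 183, 183, 183, 181, 183, 182, 178, 159, 131, 117, 120, 117, 118, 121, 117, 108, 96, 86, 85, 84, 88, 87]
[210, 209, 209, 210, 210, 210, 208, 202, 189, 183, 182, 182, 184, 183, 183, 181, 181, 183, 181, 181, 185, 191, 203, 210, 211, 210, 211, 210, 210, 210, 210, 210]
(322.7, 195.3) 8 [22.4 -0.7 11.7]
(322.7, 195.3) 13 [24.1 -0.7  6.7]
(322.7, 196.3) 8 [21.7 -0.7 11.7]
(322.7, 196.3) 13 [23.4 -0.7  6.7]
(322.7, 209) 8 [12.8 -0.7 11.7]
(322.7, 209) 13 [14.8 -0.7  6.7]
to sock in tool [3.85278946e+01 4.75810512e+00 7.35521653e-03]
dir -0.9316912275855489 0.3632512304729784
```

Socket centre ≈ (549.6,200,126), slot yaw ≈ 158.7° (13° off nominal, within 17). Module in hand is nearly on the tool axis. Moving over the socket and turning to the slots.

```bash
python3 -m jog '[{"dp":[0.019,0.0026,0],"delta_rot":[0,0,0],"claw":1},{"dp":[0.019,0.0026,0],"delta_rot":[0,0,0],"claw":1},{"dp":[0,0,0.01],"delta_rot":[0,0,0.112],"claw":1},{"dp":[0,0,0.015],"delta_rot":[0,0,0.113],"claw":1},{"dp":[0,0,0.014],"delta_rot":[0,0,0],"claw":1},{"dp":[0,0,0],"delta_rot":[0,0,0],"claw":1},{"dp":[0,0,0],"delta_rot":[0,0,0],"claw":1}]'
cat >> h.py <<'E'
def st(tx=549.3,ty=200.0):
    o=get_obs();X=q2R(o['tool_rot']);t=o['eef_pos'];print('p',t.round(2),'yaw',np.degrees(np.arctan2(X[1,0],X[0,0])).round(2),'F',o['contact_force'].round(1),'T',o['ft_torque'].round(2),'w',round(o['width'],1),'err tool',(X.T@np.array([tx-t[0],ty-t[1],0])).round(2), 'tilt',X[:2,2].round(4))
E
python3 -c "from h import *; st()"
```

```text
t: 11.6
eef_pos: [550.0, 200.4, 159.4]
tool_rot: [-0.0, 0.183, 0.983, -0.0]
contact_force: [-0.5, 0.3, -1.5]
width: 15.0
grip_force: 58.8
p [549.99 200.37 159.44] yaw 158.93 F [-0.5  0.3 -1.5] T [ 0.   -0.03  0.06] w 15.0 err tool [ 0.51 -0.59  0.  ] tilt [-0.0004 -0.0001]
```

```bash
python3 -m jog '[{"dp":[0,0,0.008],"delta_rot":[0,0,0],"claw":1},{"dp":[0,0,0.006],"delta_rot":[0,0,0],"claw":1},{"dp":[0,0,0.002],"delta_rot":[0,0,0],"claw":1},{"dp":[0,0,0.002],"delta_rot":[0,0,0],"claw":1},{"dp":[0,0,0],"delta_rot":[0,0,0],"claw":1}]'
python3 -c "from h import *; st()"
python3 -m jog '[{"dp":[0,0,0.001],"delta_rot":[0,0,0],"claw":1},{"dp":[0,0,0.001],"delta_rot":[0,0,0],"claw":1},{"dp":[0,0,0.001],"delta_rot":[0,0,0],"claw":1},{"dp":[0,0,0],"delta_rot":[0,0,0],"claw":1}]'
python3 -c "from h import *; st()"
```

```text
t: 12.1
eef_pos: [549.7, 200.5, 141.3]
tool_rot: [-0.0, 0.184, 0.983, -0.0]
contact_force: [0.4, 0.5, -1.3]
width: 14.7
grip_force: 58.9
p [549.73 200.46 141.32] yaw 158.82 F [ 0.4  0.5 -1.3] T [0.05 0.01 0.02] w 14.7 err tool [ 0.23 -0.59  0.  ] tilt [-0.0002 -0.0001]
t: 12.5
eef_pos: [549.8, 200.5, 138.4]
tool_rot: [-0.0, 0.184, 0.983, -0.0]
contact_force: [-0.8, 0.5, -0.9]
width: 14.5
grip_force: 58.9
p [549.75 200.45 138.39] yaw 158.81 F [-0.8  0.5 -0.9] T [ 0.01 -0.01 -0.04] w 14.5 err tool [ 0.26 -0.59  0.  ] tilt [-0.0001 -0.    ]
```

```bash
python3 -m jog '[{"dp":[0,0,0.001],"delta_rot":[0,0,0],"claw":1},{"dp":[0,0,0.001],"delta_rot":[0,0,0],"claw":1},{"dp":[0,0,0],"delta_rot":[0,0,0],"claw":1}]'
python3 -c "from h import *; st()"
python3 -m jog '[{"dp":[0,0,0.001],"delta_rot":[0,0,0],"claw":1},{"dp":[0,0,0.001],"delta_rot":[0,0,0],"claw":1},{"dp":[0,0,0],"delta_rot":[0,0,0],"claw":1}]'
python3 -c "from h import *; st()"
```

```text
t: 12.8
eef_pos: [549.7, 200.4, 136.3]
tool_rot: [-0.0, 0.184, 0.983, -0.0]
contact_force: [0.1, 0.4, -1.1]
width: 14.8
grip_force: 58.9
p [549.71 200.44 136.34] yaw 158.81 F [ 0.1  0.4 -1.1] T [ 0.05 -0.02 -0.04] w 14.8 err tool [ 0.22 -0.55  0.  ] tilt [-0.0002 -0.0001]
t: 13.1
eef_pos: [549.7, 200.4, 134.3]
tool_rot: [-0.0, 0.184, 0.983, -0.0]
contact_force: [0.0, 0.1, -1.3]
width: 14.8
grip_force: 58.9
p [549.73 200.44 134.31] yaw 158.81 F [ 0.   0.1 -1.3] T [-0.01 -0.   -0.02] w 14.8 err tool [ 0.24 -0.57  0.  ] tilt [-0.0002 -0.0001]
```

Underside is below the 117 rest height with no force, so the lugs are in the slots. Continuing to the spring plate.

```bash
python3 -m jog '[{"dp":[0,0,0.002],"delta_rot":[0,0,0],"claw":1},{"dp":[0,0,0.001],"delta_rot":[0,0,0],"claw":1},{"dp":[0,0,0.001],"delta_rot":[0,0,0],"claw":1},{"dp":[0,0,0],"delta_rot":[0,0,0],"claw":1}]'
python3 -c "from h import *; st()"
python3 -m jog '[{"dp":[0,0,0.001],"delta_rot":[0,0,0],"claw":1},{"dp":[0,0,0.001],"delta_rot":[0,0,0],"claw":1},{"dp":[0,0,0.001],"delta_rot":[0,0,0],"claw":1},{"dp":[0,0,0],"delta_rot":[0,0,0],"claw":1}]'
python3 -c "from h import *; st()"
```

```text
t: 13.5
eef_pos: [549.8, 200.5, 130.6]
tool_rot: [0.0, 0.184, 0.983, 0.0]
contact_force: [-0.6, -0.2, 1.9]
width: 14.8
grip_force: 59.3
p [549.8  200.45 130.61] yaw 158.81 F [-0.6 -0.2  1.9] T [-0.11  0.22  0.04] w 14.8 err tool [ 0.3 -0.6 -0. ] tilt [0.0001 0.    ]
t: 13.9
eef_pos: [549.9, 200.5, 127.6]
tool_rot: [0.0, 0.184, 0.983, 0.0]
contact_force: [-0.5, -1.4, 3.3]
width: 15.1
grip_force: 59.5
p [549.88 200.46 127.59] yaw 158.81 F [-0.5 -1.4  3.3] T [-0.2   0.25 -0.03] w 15.1 err tool [ 0.37 -0.64 -0.  ] tilt [0.0003 0.0001]
```

Spring felt near the predicted height. Pressing on towards 11.5 mm depth.

```bash
python3 -m jog '[{"dp":[0,0,0.0015],"delta_rot":[0,0,0],"claw":1},{"dp":[0,0,0.0015],"delta_rot":[0,0,0],"claw":1},{"dp":[0,0,0.0015],"delta_rot":[0,0,0],"claw":1},{"dp":[0,0,0.0015],"delta_rot":[0,0,0],"claw":1},{"dp":[0,0,0],"delta_rot":[0,0,0],"claw":1},{"dp":[0,0,0],"delta_rot":[0,0,0],"claw":1}]'
python3 -c "from h import *; st()"
python3 -m jog '[{"dp":[0,0,0.001],"delta_rot":[0,0,0],"claw":1},{"dp":[0,0,0.0005],"delta_rot":[0,0,0],"claw":1},{"dp":[0,0,0],"delta_rot":[0,0,0],"claw":1},{"dp":[0,0,0],"delta_rot":[0,0,0],"claw":1}]'
python3 -c "from h import *; st()"
```

```text
t: 14.5
eef_pos: [549.9, 200.5, 121.9]
tool_rot: [0.0, 0.184, 0.983, 0.0]
contact_force: [-2.7, -1.8, 8.4]
width: 14.9
grip_force: 60.2
p [549.93 200.46 121.86] yaw 158.81 F [-2.7 -1.8  8.4] T [-0.27  0.49 -0.  ] w 14.9 err tool [ 0.42 -0.66 -0.  ] tilt [0.0005 0.0001]
t: 14.9
eef_pos: [549.9, 200.5, 120.5]
tool_rot: [0.0, 0.184, 0.983, 0.0]
contact_force: [-3.0, -1.6, 8.4]
width: 14.9
grip_force: 60.2
p [549.94 200.5  120.51] yaw 158.81 F [-3.  -1.6  8.4] T [-0.35  0.6  -0.01] w 14.9 err tool [ 0.42 -0.7  -0.  ] tilt [0.0007 0.0002]
```

```bash
python3 -m jog '[{"dp":[0.0004,-0.0004,0.0007],"delta_rot":[0,0,0],"claw":1},{"dp":[0,0,0],"delta_rot":[0,0,0],"claw":1},{"dp":[0,0,0],"delta_rot":[0,0,0],"claw":1}]'
python3 -c "from h import *; st();st();st()"
python3 -m jog '[{"dp":[0,0,0.0006],"delta_rot":[0,0,0],"claw":1},{"dp":[0,0,0],"delta_rot":[0,0,0],"claw":1},{"dp":[0,0,0],"delta_rot":[0,0,0],"claw":1}]'
python3 -c "from h import *; st()"
python3 -m jog '[{"dp":[0,0,0.0005],"delta_rot":[0,0,0],"claw":1},{"dp":[0,0,0],"delta_rot":[0,0,0],"claw":1},{"dp":[0,0,0],"delta_rot":[0,0,0],"claw":1}]'
python3 -c "from h import *; st()"
```

```text
t: 15.2
eef_pos: [549.8, 200.4, 120.1]
tool_rot: [0.001, 0.184, 0.983, 0.0]
contact_force: [-0.6, -1.2, 8.5]
width: 14.9
grip_force: 60.3
p [549.82 200.4  120.08] yaw 158.81 F [-0.6 -1.2  8.5] T [-0.1   0.22 -0.05] w 14.9 err tool [ 0.34 -0.57 -0.  ] tilt [0.0018 0.0006]
p [549.82 200.4  120.08] yaw 158.81 F [-0.6 -1.2  8.5] T [-0.1   0.22 -0.05] w 14.9 err tool [ 0.34 -0.57 -0.  ] tilt [0.0018 0.0006]
p [549.82 200.4  120.08] yaw 158.81 F [-0.6 -1.2  8.5] T [-0.1   0.22 -0.05] w 14.9 err tool [ 0.34 -0.57 -0.  ] tilt [0.0018 0.0006]
t: 15.5
eef_pos: [549.8, 200.4, 119.5]
tool_rot: [0.001, 0.184, 0.983, 0.0]
contact_force: [-0.1, -0.6, 9.7]
width: 14.8
grip_force: 60.3
p [549.83 200.41 119.5 ] yaw 158.81 F [-0.1 -0.6  9.7] T [-0.13  0.2   0.01] w 14.8 err tool [ 0.35 -0.57 -0.  ] tilt [0.0018 0.0006]
t: 15.8
eef_pos: [549.8, 200.4, 119.0]
tool_rot: [0.001, 0.184, 0.983, 0.0]
contact_force: [-0.7, 0.4, 10.3]
width: 14.8
grip_force: 60.4
p [549.82 200.43 119.03] yaw 158.81 F [-0.7  0.4 10.3] T [-0.14  0.22 -0.05] w 14.8 err tool [ 0.33 -0.59 -0.  ] tilt [0.0019 0.0006]
```

Net ≈11.6 N, depth ≈11.6 mm: turn clockwise (+tool z), first 10° to test.

```bash
python3 -m jog '[{"dp":[0,0,0],"delta_rot":[0,0,0.05],"claw":1},{"dp":[0,0,0],"delta_rot":[0,0,0.05],"claw":1},{"dp":[0,0,0],"delta_rot":[0,0,0.05],"claw":1},{"dp":[0,0,0],"delta_rot":[0,0,0.05],"claw":1},{"dp":[0,0,0],"delta_rot":[0,0,0],"claw":1}]'
python3 -c "from h import *; st()"
```

```text
t: 16.3
eef_pos: [550.0, 200.5, 119.1]
tool_rot: [0.001, 0.282, 0.959, 0.001]
contact_force: [0.2, -0.4, 9.9]
width: 15.1
grip_force: 60.4
p [550.   200.48 119.15] yaw 147.25 F [ 0.2 -0.4  9.9] T [ 0.04 -0.01 -0.06] w 15.1 err tool [ 0.33 -0.79 -0.  ] tilt [0.0024 0.0008]
```

```bash
python3 -m jog '[{"dp":[0,0,0],"delta_rot":[0,0,0.08],"claw":1},{"dp":[0,0,0],"delta_rot":[0,0,0.08],"claw":1},{"dp":[0,0,0],"delta_rot":[0,0,0.08],"claw":1},{"dp":[0,0,0],"delta_rot":[0,0,0],"claw":1}]'
python3 -c "from h import *; st()"
python3 -m jog '[{"dp":[0,0,0],"delta_rot":[0,0,0.08],"claw":1},{"dp":[0,0,0],"delta_rot":[0,0,0.08],"claw":1},{"dp":[0,0,0],"delta_rot":[0,0,0.08],"claw":1},{"dp":[0,0,0],"delta_rot":[0,0,0.08],"claw":1},{"dp":[0,0,0],"delta_rot":[0,0,0],"claw":1}]'
python3 -c "from h import *; st()"
```

```text
t: 16.7
eef_pos: [550.0, 200.5, 119.2]
tool_rot: [0.001, 0.395, 0.919, 0.001]
contact_force: [-0.0, -0.1, 9.0]
width: 14.9
grip_force: 60.4
p [550.04 200.53 119.16] yaw 133.44 F [-0.  -0.1  9. ] T [ 0.07  0.02 -0.11] w 14.9 err tool [ 0.13 -0.9  -0.  ] tilt [0.0025 0.0009]
t: 17.2
eef_pos: [550.1, 200.5, 119.2]
tool_rot: [0.001, 0.537, 0.844, 0.001]
contact_force: [-0.1, -0.0, 9.5]
width: 14.5
grip_force: 60.4
p [550.05 200.51 119.19] yaw 115.1 F [-0.1 -0.   9.5] T [ 0.04 -0.07 -0.06] w 14.5 err tool [-0.14 -0.9  -0.  ] tilt [0.0026 0.0008]
```

```bash
python3 -m jog '[{"dp":[0,0,0],"delta_rot":[0,0,0.07],"claw":1},{"dp":[0,0,0],"delta_rot":[0,0,0.07],"claw":1},{"dp":[0,0,0],"delta_rot":[0,0,0.06],"claw":1},{"dp":[0,0,0],"delta_rot":[0,0,0.04],"claw":1},{"dp":[0,0,0],"delta_rot":[0,0,0],"claw":1}]'
python3 -c "from h import *; st()"
python3 -m jog '[{"dp":[0,0,0],"delta_rot":[0,0,0.03],"claw":1},{"dp":[0,0,0],"delta_rot":[0,0,0.03],"claw":1},{"dp":[0,0,0],"delta_rot":[0,0,0],"claw":1}]'
python3 -c "from h import *; st()"
```

```text
t: 17.7
eef_pos: [550.1, 200.5, 119.2]
tool_rot: [0.001, 0.633, 0.774, 0.001]
contact_force: [-0.3, -0.3, 9.6]
width: 14.7
grip_force: 60.4
p [550.05 200.53 119.18] yaw 101.43 F [-0.3 -0.3  9.6] T [-0.02 -0.01 -0.05] w 14.7 err tool [-0.37 -0.84 -0.  ] tilt [0.0026 0.0009]
t: 18.0
eef_pos: [550.0, 200.5, 119.2]
tool_rot: [0.001, 0.656, 0.755, 0.001]
contact_force: [0.2, -0.2, 9.6]
width: 14.5
grip_force: 60.4
p [550.04 200.52 119.17] yaw 98.02 F [ 0.2 -0.2  9.6] T [-0.01 -0.06  0.01] w 14.5 err tool [-0.41 -0.81 -0.  ] tilt [0.0025 0.0008]
```

At the notch with no torque. Two more degrees, then rise to let the spring push the lugs to the roof.

```bash
python3 -m jog '[{"dp":[0,0,0],"delta_rot":[0,0,0.04],"claw":1},{"dp":[0,0,0],"delta_rot":[0,0,0],"claw":1}]'
python3 -c "from h import *; st()"
python3 -m jog '[{"dp":[0,0,-0.001],"delta_rot":[0,0,0],"claw":1},{"dp":[0,0,-0.001],"delta_rot":[0,0,0],"claw":1},{"dp":[0,0,-0.001],"delta_rot":[0,0,0],"claw":1},{"dp":[0,0,0],"delta_rot":[0,0,0],"claw":1}]'
python3 -c "from h import *; st()"
```

```text
t: 18.2
eef_pos: [550.0, 200.5, 119.2]
tool_rot: [0.001, 0.671, 0.741, 0.001]
contact_force: [-0.4, 0.3, 9.7]
width: 14.6
grip_force: 60.4
p [550.05 200.51 119.17] yaw 95.71 F [-0.4  0.3  9.7] T [-0.06 -0.04 -0.03] w 14.6 err tool [-0.44 -0.79 -0.  ] tilt [0.0025 0.0008]
t: 18.6
eef_pos: [550.0, 200.5, 122.1]
tool_rot: [0.001, 0.671, 0.742, 0.001]
contact_force: [0.7, 0.7, 7.3]
width: 15.0
grip_force: 60.1
p [550.   200.51 122.06] yaw 95.78 F [0.7 0.7 7.3] T [ 0.05 -0.23 -0.01] w 15.0 err tool [-0.44 -0.75 -0.  ] tilt [0.0024 0.0008]
```

```bash
python3 -m jog '[{"dp":[0,0,-0.001],"delta_rot":[0,0,0],"claw":1},{"dp":[0,0,-0.001],"delta_rot":[0,0,0],"claw":1},{"dp":[0,0,0],"delta_rot":[0,0,0],"claw":1}]'
python3 -c "from h import *; st()"
python3 -m jog '[{"dp":[0,0,-0.0006],"delta_rot":[0,0,0],"claw":1},{"dp":[0,0,0],"delta_rot":[0,0,0],"claw":1}]'
python3 -c "from h import *; st()"
python3 -m jog '[{"dp":[0,0,-0.0004],"delta_rot":[0,0,0],"claw":1},{"dp":[0,0,0],"delta_rot":[0,0,0],"claw":1}]'
python3 -c "from h import *; st()"
```

```text
t: 18.9
eef_pos: [550.0, 200.5, 123.9]
tool_rot: [0.001, 0.671, 0.742, 0.001]
contact_force: [1.3, 0.7, 6.8]
width: 14.6
grip_force: 59.9
p [549.98 200.51 123.93] yaw 95.78 F [1.3 0.7 6.8] T [ 0.07 -0.29 -0.01] w 14.6 err tool [-0.44 -0.73 -0.  ] tilt [0.0023 0.0008]
t: 19.1
eef_pos: [550.0, 200.5, 124.4]
tool_rot: [0.001, 0.671, 0.742, 0.001]
contact_force: [1.4, -0.2, 6.1]
width: 14.9
grip_force: 59.9
p [549.98 200.49 124.45] yaw 95.78 F [ 1.4 -0.2  6.1] T [ 0.1  -0.32  0.  ] w 14.9 err tool [-0.42 -0.73 -0.  ] tilt [0.0023 0.0008]
t: 19.3
eef_pos: [549.9, 200.5, 124.6]
tool_rot: [0.001, 0.671, 0.742, 0.001]
contact_force: [3.0, 1.6, 5.5]
width: 15.1
grip_force: 59.8
p [549.94 200.46 124.6 ] yaw 95.79 F [3.  1.6 5.5] T [ 0.27 -0.75  0.  ] w 15.1 err tool [-0.39 -0.68 -0.  ] tilt [0.002  0.0006]
```

```bash
python3 -m jog '[{"dp":[0,0,-0.0005],"delta_rot":[0,0,0],"claw":1},{"dp":[0,0,0],"delta_rot":[0,0,0],"claw":1}]'
python3 -c "from h import *; st()"
python3 -m jog '[{"dp":[0,0,-0.0005],"delta_rot":[0,0,0],"claw":1},{"dp":[0,0,0],"delta_rot":[0,0,0],"claw":1}]'
python3 -c "from h import *; st()"
```

```text
t: 19.5
eef_pos: [549.6, 200.4, 124.6]
tool_rot: [0.0, 0.671, 0.742, 0.0]
contact_force: [3.5, 1.4, 2.2]
width: 15.0
grip_force: 59.5
p [549.65 200.37 124.65] yaw 95.79 F [3.5 1.4 2.2] T [ 0.31 -0.97  0.02] w 15.0 err tool [-0.34 -0.39 -0.  ] tilt [0.001  0.0004]
t: 19.7
eef_pos: [549.5, 200.4, 124.7]
tool_rot: [0.0, 0.671, 0.742, 0.0]
contact_force: [6.4, 2.5, -1.5]
width: 14.8
grip_force: 59.0
p [549.55 200.37 124.72] yaw 95.79 F [ 6.4  2.5 -1.5] T [ 0.45 -1.39 -0.04] w 14.8 err tool [-0.34 -0.28 -0.  ] tilt [0.0006 0.0003]
```

Motion stops at the roof (z 124.7, force balanced): locked. Ease slightly and let go.

```bash
python3 -m jog '[{"dp":[0,0,0.0005],"delta_rot":[0,0,0],"claw":1},{"dp":[0,0,0],"delta_rot":[0,0,0],"claw":0.7},{"dp":[0,0,0],"delta_rot":[0,0,0],"claw":0.6},{"dp":[0,0,0],"delta_rot":[0,0,0],"claw":0.5},{"dp":[0,0,0],"delta_rot":[0,0,0],"claw":0.4},{"dp":[0,0,0],"delta_rot":[0,0,0],"claw":0.4},{"dp":[0,0,0],"delta_rot":[0,0,0],"claw":0.4}]'
python3 -m jog '[{"dp":[0,0,-0.01],"delta_rot":[0,0,0],"claw":0.4},{"dp":[0,0,-0.02],"delta_rot":[0,0,0],"claw":0.4},{"dp":[0,0,-0.03],"delta_rot":[0,0,0],"claw":0.4},{"dp":[0,0,-0.03],"delta_rot":[0,0,0],"claw":0.4},{"dp":[-0.03,0,-0.02],"delta_rot":[0,0,0],"claw":0.4},{"dp":[-0.03,0,0],"delta_rot":[0,0,0],"claw":0.4},{"dp":[0,0,0],"delta_rot":[0,0,0],"claw":0.4},{"dp":[0,0,0],"delta_rot":[0,0,0],"claw":0.4}]'
python3 - <<'E'
from h import *
i,K,Rm,p=cam('wrist');np.savez('w6.npz',i=i,K=K,R=Rm,p=p)
o=get_obs();u,v=proj([549.5,200,170],K,Rm,p);print(u,v)
y0=max(0,int(v)-75);x0=int(u)-75
s,Ks,Rs,ps=cam('side');us,vs=proj([549.5,200,130],Ks,Rs,ps);us,vs=int(us),int(vs)
print(x0,y0,us,vs)
save('z.png',np.hstack([cv2.resize(i[y0:y0+150,x0:x0+150],(400,400),interpolation=cv2.INTER_CUBIC),cv2.resize(s[vs-40:vs+40,us-40:us+40],(400,400),interpolation=cv2.INTER_CUBIC)]))
E
```

```text
t: 20.4
eef_pos: [549.2, 200.2, 124.7]
tool_rot: [-0.0, 0.671, 0.742, -0.0]
contact_force: [0.4, -0.4, -0.6]
width: 51.3
grip_force: 0.0
t: 21.2
eef_pos: [555.3, 140.3, 235.2]
tool_rot: [0.0, 0.671, 0.742, 0.0]
contact_force: [0.1, 0.4, -0.2]
width: 51.3
grip_force: 0.0
323.7319811020746 127.08590794766003
248 52 279 148
```

View pics/z.png

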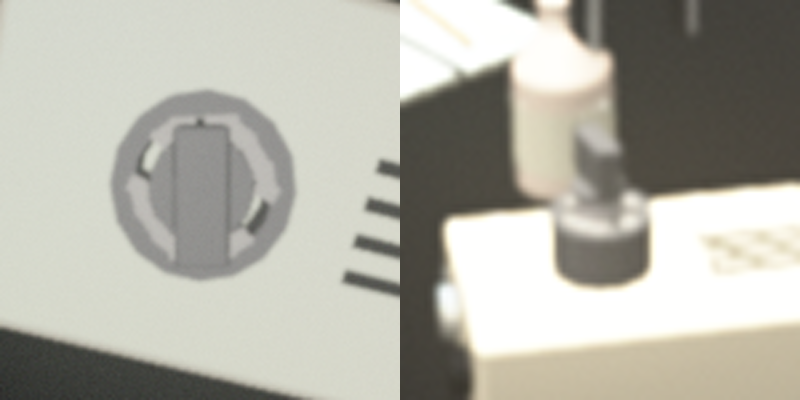

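The module stands upright in the socket, low in the collar. The bar points at the black rib (left crop (200,122)), clear of both slots, and the gripper is free. Handing in.

```bash
python3 -c "
from rig import close_job
print(close_job())"
```

```text
the job is handed in; nothing more can be done
None
```

The lamp module is in the socket with its lugs at the notch roofs, released, and the job is handed in at about 21 s of the 72 s; on the first grasp the fingers shut on top of the bar and pressed with about 14 N, tilting the module briefly before it stood upright again, and I saw nothing else disturbed but took no closing view of the vial, tub or dish.

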